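Seat the stop-collar probe in the heating block

TASK

Lift the temperature probe out of its wooden holder and put it into the well of the heating block, pushing it gently down until its tip really rests on the bottom of the well; the stiff collar on its stem is pushed up by the block as you go and marks the depth. Leave the probe standing there, tip on the bottom and collar against the block, press no harder than needed (under 25 N on the bottom), and do not disturb the glassware around.

Things in the scene. Friction and masses are not known exactly. Their poses are not given: they have to be found in the camera images.
- probe_grip (a point): Centre of the probe's black upright handle, a cylinder 16 mm across and 42 mm tall; on the probe's axis, half-way up the handle; z points up. Under the handle is a flat round black guard, 48 mm across, 6 mm thick: upper face 21 mm and underside 27 mm below this point.
- probe_tip (a point): Lower end of the steel stem, on the axis, 137 mm below probe_grip; the end is chamfered to 6 mm across over its last 3 mm.
- collar_under (a point): Centre of the underside of the grey stop collar, a disc 28 mm across and 12 mm tall that slides along the stem with a stiff drag of about 5 N and stays where left (let go too early, the probe stays hanging by it on the block). At the start 20 to 32 mm above the tip; it can be pushed up to 95 mm above the tip.
- holder: Fixed plywood holder, 100 x 100 mm, with a top plate at 125 mm above the table and a round hole 37 mm across in the middle of it, in which the probe hangs (the collar passes through the hole). Origin at the centre of its underside.
- heater: Fixed heating block: white plastic housing 122 x 130 mm, 74 mm tall, around a square aluminium core 60 x 60 mm that stands up to 100 mm above the table. In the middle of the core is the well, the only hole in it. Origin at the centre of its underside, z up, display on its -x side.
- well_mouth (a point): Centre of the well's mouth in the top face of the aluminium core, 100 mm above the table; z up. The well is a vertical blind round hole 13 mm across with a 2 mm chamfer; its depth is different each time, from 40 to 80 mm, and cannot be seen. Its bottom is firm rubber that gives about 1 mm under 15 N.
- well_bottom: The closed bottom of the well, hidden inside the block. The position given is that of the underside of the block, 100 mm below the mouth: it says nothing of the well's depth.
- beaker: Glass beaker 68 mm across and 85 mm tall, standing on the table; a bystander. Origin at the centre of its underside.
- jar: Green glass jar with white lid, 72 mm across and 95 mm tall; a bystander. Origin at the centre of its underside.
- measuring_cylinder: Glass measuring cylinder, 190 mm tall, 34 mm across on a white foot 68 mm across; a bystander. Origin at the centre of its underside.
- probe: The whole probe, about 0.14 kg: handle, guard and, below the guard, a straight steel stem 10 mm across and 110 mm long with the collar on it. Origin at the tip of the stem, z up. At the start it hangs upright in the holder, its guard resting on the top plate; it comes out straight up.
There are look-alikes about, which are no part of the job. Leave any pink or purple look-alike of the heater alone. What is shaped like the probe but pink is not meant.

How it is judged (in metres and radians):
On the way:
1. the probe's tip has entered the well (z of probe_tip in the frame of well_mouth below -0.006 m and horizontal distance between probe_tip and well_mouth below 0.004 m), for 0.1 s.
At the end, for the whole second after the job is handed in: The probe stands released and at rest in the well, upright within 0.12 rad, its tip inside the well (more than 35 mm below the mouth, within 6 mm of the axis) and resting on the well's bottom (contact force above 0.1 N), and the underside of the collar within 2.5 mm of the block's top face (z of probe_tip in the frame of well_mouth below -0.035 m and horizontal distance between probe_tip and well_mouth below 0.006 m and contact force between probe and well_bottom above 0.1 N and z of collar_under in the frame of well_mouth between -0.0025 and 0.0025 m and angle between probe_grip's own z axis and vertical below 0.12 rad and linear speed of probe below 0.02 m/s); the robot touches nothing.
It fails at once if the probe is pressed on the bottom of the well with more than 25 N (contact force between probe and well_bottom above 25 N).
It fails at once if a piece of glassware is shifted by more than 20 mm or tipped (distance of any of beaker, jar, measuring_cylinder from where it was at the start of the episode above 0.02 m or angle between any of beaker, jar, measuring_cylinder's own z axis and vertical above 0.3 rad).
It also fails if it takes over 54 s, if anything falls off the work surface, if the arm or the gripper's body presses on something with over 40 N, if the wrist force passes 120 N, or if a joint passes its speed limit or range.

ROBOT

A 6-joint arm with a two-finger parallel gripper is mounted at the origin on the work surface. World frame = base frame: x ahead of the robot, y to its left, z up, the work surface at z = 0. Lengths are in mm, angles in degrees, forces in N, time in s.
With the tool pointing down it reaches from about 300 to 850 mm from the base axis. Payload 4.2 kg.
Tool frame: the origin (TCP) lies midway between the tips of the shut fingers; the grasp point (between the pads) lies env.grip_depth behind it (env.grip_depth is the distance from the TCP to the grasp point, in mm); z points along the fingers, y is the direction in which the jaws open and shut (so a half turn about z gives the same grasp; the last joint's range is limited). The gripper opens to 91 mm and grips with 3 to 60 N. Pads are 32 mm wide; open, the fingers measure 118 mm over their backs; the gripper's body (76 mm by 178 mm) begins 60 mm behind the grasp point.
Start: joints at [-78.209, 18.312, 89.639, -0, 72.044, -1.146], TCP at [128.736, -560.42, 213.976] pointing down, gripper open.
Joint ranges: [-177.97, 177.97], [-48.28, 115.42], [12.27, 149.76], [-77.06, 257.06], [2.81, 150.46], [-146.56, 146.56]. Speed limits (degrees/s): [147.25, 147.25, 180, 180, 180, 180].

INTERFACE

Orientations are given as [roll, pitch, yaw] about the fixed x, y, z axes, in that order (R = Rz(yaw) Ry(pitch) Rx(roll)).
In Python, from workcell import env, cams, spotter gives the robot as it stands.
- The arm moves only by the tool apply_moves, never from a script. Its argument "plan" is a list of rows, each an object with "jaw": the closure, from 0 (fully open) to 1 (shut); "delta_pos": the shift along the tool's x, y, z in mm, a list of three; "spin": the turn about the tool's z in rad. In form: [{"jaw": jaw, "delta_pos": [dx, dy, dz], "spin": spin}, ...]. A call has exactly 8 rows; each row is the pose to reach, as a shift and turn from the pose measured when the call began, along the tool's axes at that moment; what a row does not reach only later rows make up. A row lasts 1/8 s, in which the tool goes at most 62.5 mm and 10.7 degrees, less where a joint would pass 70% of its speed; a pose out of reach is approached as far as the arm can. A call with a gripper value outside its range is refused whole. The fingers move at their own pace and stop on an object; "squeeze" is the grip in N (left out, the last holds). Time passes only in rows, so rows that repeat a pose let the fingers close, or fill a call up. It gives the time, the measured TCP pose, the force and the opening at its end, in the units of the state.
- env.state(): the state, without advancing time (a new reading comes with each control period).
- cams.grab_frame(name): name is "scene" or "top" or "wrist"; returns the picture (384x512x3 uint8, red, green, blue); there is no depth.
- cams.calibration(name): a dict with "camera_matrix" (3x3 intrinsics, pixels), "k1" (the pictures are not rectified: a ray, as slopes to the right and down, at radius r is drawn at 1 + k1 r^2 times it, then the intrinsics apply), "rvec" (rotation vector, rad) and "tvec" (3), from world to camera coordinates, as OpenCV has them. Camera axes: x right, y down, z forward; pixel columns grow to the right and rows downward; lengths in mm; the calibration is good to about 2 mm. A picture is of the moment at which its call begins: read the wrist's pose just before it. calibration takes no time and is no camera call; for the wrist camera it gives the pose at the moment of the call.
- env.job_done(): hands the job in, once; it reports no verdict.
Trained networks look in the newest picture that a camera, given by its name, has taken for a name from the list of things; names that differ only in an ending like _2 or _b are one class to them, and where a whole thing is asked for, a point or a joint stands for the part that bears it (a point fixed in the world has none). Each returns a list of dicts, best first, with "confidence" (0 to 1); they miss things now and then, are a little off and sometimes report something else, mostly with a low value. They report only what shows in the picture. A call takes as long as a camera call. They do not tell look-alikes from the thing itself.
- spotter.masks_of(camera, target): "region" (384x512 bool, what is visible of it) and "extent" ([left, top, right, bottom] in pixels, round what is visible of it).
The state is a dict: "time_s": time; "qpos": joint angles; "qvel": joint speeds; "effort": joint torques, N m; "ee_pos": TCP position; "ee_rot": TCP orientation; "force": force on the tool from outside, world axes, zero at the start; "torque": the same for the moment, N m; "gripper_width": finger opening in mm.
Only numpy, scipy, OpenCV 4.12 (cv2) and the standard library are available. Lean on these libraries where they do the work, as an engineer would, in place of code of your own. Each camera call takes 0.05 s, during which the arm holds its last target.

## Working session

There is one attempt and no reset: what is moved stays moved. The work goes in short steps, Python scripts to look and compute and a tool call to move; the robot and the scene stay as the last step left them, time stands still between calls to the robot, and variables do not carry over. Pictures are saved under pics/ and viewed, and the job is handed in when it is done.

Besides the shell and the picture viewer there is one more tool, called after "Request:" by a JSON object that holds its "name" and its "arguments". apply_moves: Moves the arm, as the interface text tells. Its arguments: {"type":"object","properties":{"plan":{"type":"array"},"squeeze":{"type":"number"}},"required":["plan"]}

```bash
mkdir -p pics; ls; python3 - <<'E'
from workcell import env, cams, spotter
import cv2
print(env.state()); print(env.grip_depth)
for n in ["scene","top"]:
    im=cams.grab_frame(n); cv2.imwrite(f"pics/{n}0.png",im[:,:,::-1])
    print(n,cams.calibration(n))
    for t in ["probe","heater","holder"]:
        for d in spotter.masks_of(n,t)[:4]:
            print(t,round(d["confidence"],2),d["extent"])
E
```

```text
pics
{'time_s': 0.0, 'qpos': array([-7.82093287e+01,  1.83497507e+01,  8.97060211e+01, -1.29591354e-03,
        7.20438431e+01, -1.14535528e+00]), 'qvel': array([-0.06051683, -0.04138559, -0.08496197, -0.14852188, -0.01389066,
       -0.01472292]), 'effort': array([ 2.38963323e-03, -4.12458086e+01, -2.31976891e+01,  7.30707217e-02,
        4.59640310e-02, -1.34986253e-04]), 'ee_pos': array([ 128.61705362, -559.91193809,  213.14184249]), 'ee_rot': array([-1.79900380e+02, -7.59340867e-04,  1.29364265e+01]), 'force': array([0.65538898, 0.12010353, 0.44706206]), 'torque': array([-0.00553838, -0.03350755, -0.03288485]), 'gripper_width': 91.13755318371993}
18.8
scene {'camera_matrix': array([[365.91608158,   0.        , 255.03564524],
       [  0.        , 365.91608158, 188.93643571],
       [  0.        ,   0.        ,   1.        ]]), 'k1': -0.05206634633407741, 'rvec': array([ 1.33350972,  2.0205562 , -1.06948758]), 'tvec': array([ 212.15846677, -204.25086871, 1670.68607757])}
probe 0.7 [175.9, 185.1, 190.1, 225.2]
probe 0.52 [209.1, 163.3, 224.4, 206.1]
heater 0.78 [294.3, 194.2, 349.9, 241.6]
heater 0.72 [291.4, 236.5, 351.8, 299.6]
heater 0.43 [201.7, 169.2, 234.8, 219.3]
holder 0.81 [200.6, 171.9, 234.3, 215.3]
top {'camera_matrix': array([[463.98307316,   0.        , 255.93881893],
       [  0.        , 463.98307316, 195.53121809],
       [  0.        ,   0.        ,   1.        ]]), 'k1': -0.0315360875032214, 'rvec': array([ 2.16480462, -2.11086511,  0.18067555]), 'tvec': array([ -17.63880306,  571.85855037, 1194.2943446 ])}
probe 0.86 [295.1, 183.7, 317.0, 204.4]
probe 0.68 [319.4, 234.0, 336.5, 253.8]
probe 0.67 [315.6, 138.5, 332.3, 163.2]
heater 0.91 [167.2, 254.8, 234.8, 319.4]
heater 0.85 [124.6, 108.8, 181.8, 164.3]
heater 0.61 [138.4, 180.0, 196.0, 235.7]
heater 0.54 [292.0, 184.2, 313.7, 205.6]
holder 0.95 [276.0, 169.7, 331.8, 221.8]
```

```bash
python3 - <<'E'
import cv2
a=cv2.imread("pics/scene0.png"); b=cv2.imread("pics/top0.png")
cv2.imwrite("pics/s1.png",cv2.resize(a[140:320,150:390],(800,600),interpolation=cv2.INTER_CUBIC))
cv2.imwrite("pics/t1.png",cv2.resize(b[80:350,90:450],(800,600),interpolation=cv2.INTER_CUBIC))
E
```

```text
(no output)
```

View pics/s1.png

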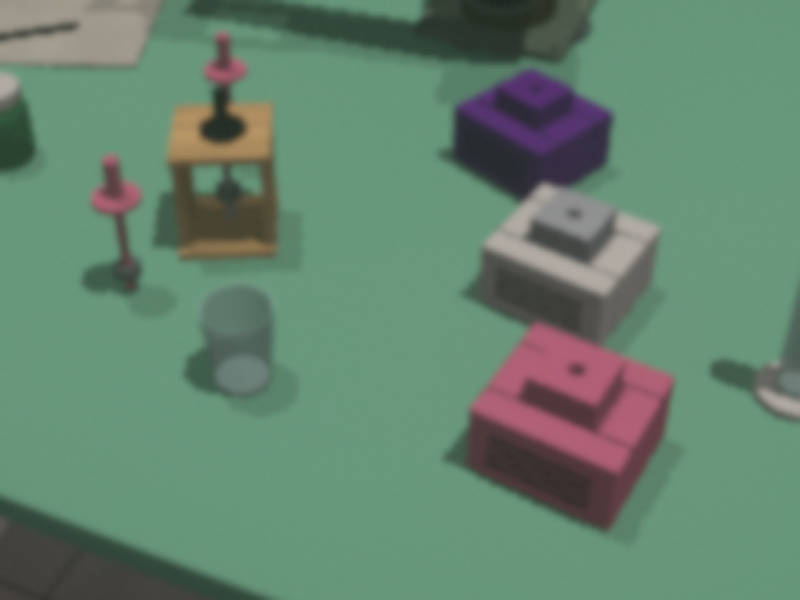

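View pics/t1.png

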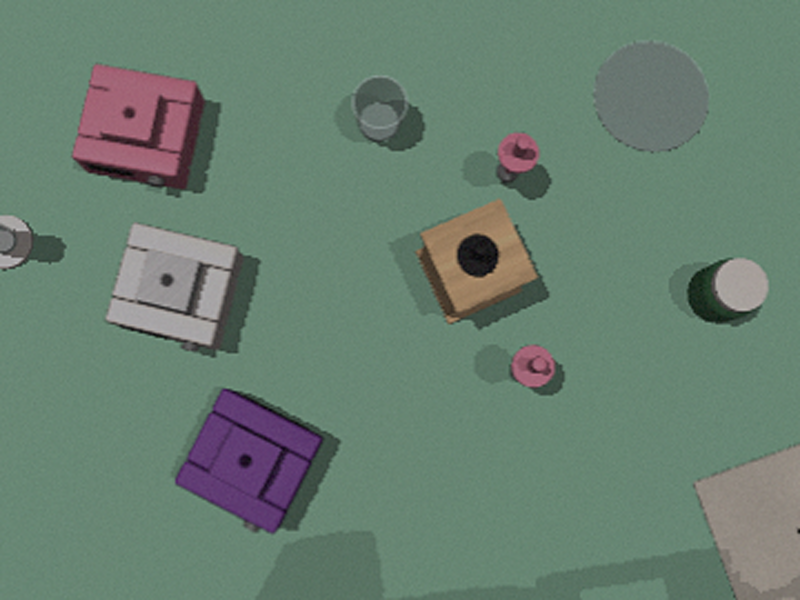

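View pics/top0.png

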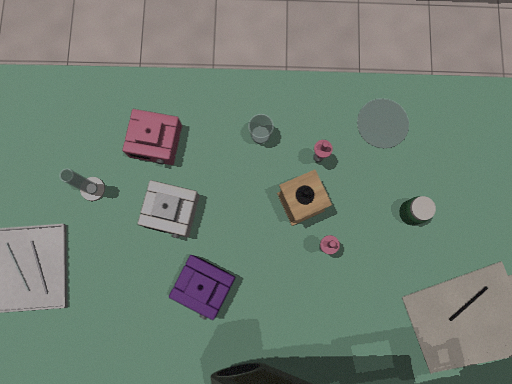

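The white block with an aluminium core at top px (165,207) is the heater; the pink (150,133) and purple (203,287) blocks are look-alikes. The black probe in the wooden holder at (305,195) is the probe; the pink ones at (323,150) and (330,245) are look-alikes.

```bash
cat > h.py <<'E'
import numpy as np, cv2
def back(c,uv,z):
    K=np.array(c["camera_matrix"]);k=c["k1"];R,_=cv2.Rodrigues(np.array(c["rvec"],float));t=np.array(c["tvec"],float)
    p=cv2.undistortPoints(np.array([[uv]],float),K,np.array([k,0,0,0,0.]))[0,0]
    d=R.T@np.array([p[0],p[1],1]);o=-R.T@t
    return o+d*(z-o[2])/d[2]
def proj(c,P):
    R=np.array(c["rvec"],float)
    return cv2.projectPoints(np.array([P],float),R,np.array(c["tvec"],float),np.array(c["camera_matrix"]),np.array([c["k1"],0,0,0,0.]))[0][0,0]
E
python3 - <<'E'
from workcell import cams
from h import *
c=cams.calibration("top"); s=cams.calibration("scene")
b=cv2.imread("pics/top0.png")
def blob(m,x0,y0,x1,y1):
    mm=np.zeros_like(m);mm[y0:y1,x0:x1]=m[y0:y1,x0:x1]
    n,l,st,ce=cv2.connectedComponentsWithStats(mm)
    i=1+np.argmax(st[1:,4]);return st[i],ce[i]
g=b.max(2)
st,ce=blob((g<60).astype('uint8'),290,180,322,210);print(st,ce)
P=back(c,ce,131);print("guard",P,"scene px",proj(s,P+[0,0,21]))
st,ce=blob((g<90).astype('uint8'),155,198,176,216);print(st,ce)
W=back(c,ce,100);print("well",W,"scene px",proj(s,W))
for n,uv,z in [("cyl foot",(92,189),5),("cyltop",(67,176),190),("beaker",(262,130),50),("jar",(423,208),95),("pink1",(322,147),110),("pink2",(330,245),110),("pinkblock",(152,135),90),("purple",(203,287),90)]:
    print(n,back(c,uv,z).round())
# core edges
for p in [(90+137/800*360,80),]:pass
cv2.imwrite("pics/core.png",np.hstack([cv2.resize(b[175:240,135:200],(400,400),interpolation=cv2.INTER_CUBIC),cv2.resize(b[165:225,275:335],(400,400),interpolation=cv2.INTER_CUBIC)]))
E
```

```text
[296 186  18  18 262] [304.64885496 194.60305344]
guard [ 563.70425981 -124.44441748  131.        ] scene px [215.06822351 171.89909994]
[163 203   5   6  21] [164.71428571 205.61904762]
well [531.28786605 228.86041998 100.        ] scene px [320.94941393 203.49868672]
cyl foot [586. 452.   5.]
cyltop [584. 449. 190.]
beaker [754. -15.  50.]
jar [ 543. -434.   95.]
pink1 [ 693. -171.  110.]
pink2 [ 441. -191.  110.]
pinkblock [720. 275.  90.]
purple [330. 124.  90.]
```

View pics/core.png

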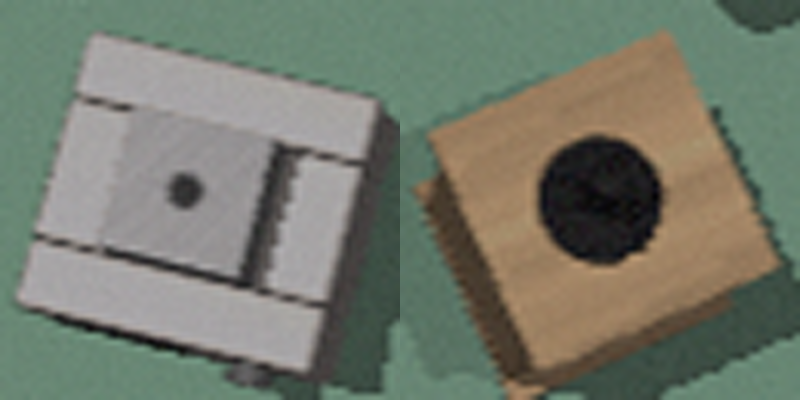

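```bash
cat >> h.py <<'E'
from scipy.spatial.transform import Rotation as Ro
def d(st,target):
    return (Ro.from_euler('xyz',st["ee_rot"],degrees=True).inv().apply(np.array(target)-st["ee_pos"])).round(1)
E
python3 - <<'E'
from workcell import env
from h import *
s=env.state();print(d(s,[563.7,-124.4,300]))
E
```

```text
[ 521.5 -327.5  -86.1]
```

Request:
{"name": "apply_moves", "arguments": {"plan": [{"jaw":0,"delta_pos":[40,-25,-30],"spin":0},{"jaw":0,"delta_pos":[90,-57,-60],"spin":0},{"jaw":0,"delta_pos":[140,-88,-86],"spin":0},{"jaw":0,"delta_pos":[190,-119,-86],"spin":0},{"jaw":0,"delta_pos":[240,-151,-86],"spin":0},{"jaw":0,"delta_pos":[290,-182,-86],"spin":0},{"jaw":0,"delta_pos":[340,-213,-86],"spin":0},{"jaw":0,"delta_pos":[390,-245,-86],"spin":0}], "squeeze": 20}}

```text
time_s: 1.4
ee_pos: [455.2, -232.8, 300.1]
ee_rot: [180.0, -0.0, 12.9]
force: [0.7, -0.6, 0.3]
gripper_width: 91.3
```

```bash
python3 - <<'E'
from workcell import env
from h import *
s=env.state();print(s["ee_pos"],s["ee_rot"],s["qpos"],d(s,[563.7,-124.4,300]))
E
```

```text
[ 455.15366792 -232.76435715  300.10860693] [ 1.79971610e+02 -2.60857885e-02  1.29415239e+01] [-2.83713789e+01  9.95933834e+00  8.86600976e+01 -4.15008105e-03
  8.13422286e+01  4.86877270e+01] [ 1.301e+02 -8.130e+01  1.000e-01]
```

Request:
{"name": "apply_moves", "arguments": {"plan": [{"jaw":0,"delta_pos":[45,-28,0],"spin":0},{"jaw":0,"delta_pos":[90,-56,0],"spin":0},{"jaw":0,"delta_pos":[120,-75,0],"spin":0},{"jaw":0,"delta_pos":[130,-81,0],"spin":0},{"jaw":0,"delta_pos":[130,-81,0],"spin":0},{"jaw":0,"delta_pos":[130,-81,0],"spin":0},{"jaw":0,"delta_pos":[130,-81,0],"spin":0},{"jaw":0,"delta_pos":[130,-81,0],"spin":0}]}}

```text
time_s: 2.4
ee_pos: [563.3, -125.4, 300.4]
ee_rot: [180.0, -0.0, 12.9]
force: [0.5, -0.3, 0.3]
gripper_width: 91.0
```

```bash
python3 - <<'E'
from workcell import env,cams
from h import *
s=env.state();c=cams.calibration("wrist");im=cams.grab_frame("wrist")[:,:,::-1]
cv2.imwrite("pics/w1.png",im)
print(s["ee_pos"],proj(c,[563.7,-124.4,131]),proj(c,[563.7,-124.4,173]),s["force"])
R,_=cv2.Rodrigues(c["rvec"]);print("cam",-R.T@c["tvec"],R)
E
```

```text
[ 563.25832988 -125.39948289  300.40251706] [256.72094135 176.24067346] [256.64807322 185.48699113] [ 0.51193767 -0.32484303  0.28601273]
cam [ 636.99692274 -108.24670426  472.14966712] [[ 2.23355869e-01 -9.74736799e-01  5.73167571e-04]
 [-9.39445565e-01 -2.15112196e-01  2.66774760e-01]
 [-2.59911880e-01 -6.01241680e-02 -9.63758735e-01]]
```

View pics/w1.png

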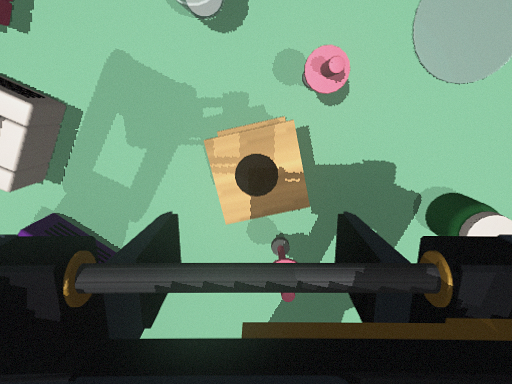

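The wrist view shows the black guard at (257,175), within about 1 px of where I predicted it. I'm descending.

Request:
{"name": "apply_moves", "arguments": {"plan": [{"jaw":0,"delta_pos":[0,-1,40],"spin":0},{"jaw":0,"delta_pos":[0,-1,80],"spin":0},{"jaw":0,"delta_pos":[0,-1,120],"spin":0},{"jaw":0,"delta_pos":[0,-1,145],"spin":0},{"jaw":0,"delta_pos":[0,-1,157],"spin":0},{"jaw":0,"delta_pos":[0,-1,163],"spin":0},{"jaw":0,"delta_pos":[0,-1,163],"spin":0},{"jaw":0,"delta_pos":[0,-1,163],"spin":0}]}}

```text
time_s: 3.45
ee_pos: [563.9, -124.5, 138.4]
ee_rot: [179.9, -0.1, 12.9]
force: [0.0, -0.2, -0.6]
gripper_width: 91.1
```

Request:
{"name": "apply_moves", "arguments": {"plan": [{"jaw":0.6,"delta_pos":[0,0,0],"spin":0},{"jaw":0.8,"delta_pos":[0,0,0],"spin":0},{"jaw":1,"delta_pos":[0,0,0],"spin":0},{"jaw":1,"delta_pos":[0,0,0],"spin":0},{"jaw":1,"delta_pos":[0,0,0],"spin":0},{"jaw":1,"delta_pos":[0,0,0],"spin":0},{"jaw":1,"delta_pos":[0,0,0],"spin":0},{"jaw":1,"delta_pos":[0,0,0],"spin":0}], "squeeze": 25}}

```text
time_s: 4.45
ee_pos: [563.9, -124.4, 138.4]
ee_rot: [179.9, -0.1, 12.9]
force: [0.4, -0.8, -1.3]
gripper_width: 15.3
```

Request:
{"name": "apply_moves", "arguments": {"plan": [{"jaw":1,"delta_pos":[0,0,-10],"spin":0},{"jaw":1,"delta_pos":[0,0,-30],"spin":0},{"jaw":1,"delta_pos":[0,0,-55],"spin":0},{"jaw":1,"delta_pos":[0,0,-80],"spin":0},{"jaw":1,"delta_pos":[0,0,-105],"spin":0},{"jaw":1,"delta_pos":[0,0,-130],"spin":0},{"jaw":1,"delta_pos":[0,0,-142],"spin":0},{"jaw":1,"delta_pos":[0,0,-142],"spin":0}]}}

```text
time_s: 5.45
ee_pos: [563.7, -124.4, 281.1]
ee_rot: [179.9, -0.2, 12.9]
force: [-0.5, -0.4, -1.9]
gripper_width: 15.4
```

```bash
python3 - <<'E'
from workcell import env,cams
from h import *
s=env.state();print(s["ee_pos"],s["force"],s["gripper_width"])
for n in ["wrist","scene"]:
    im=cams.grab_frame(n)[:,:,::-1]
    if n=="scene": im=cv2.resize(im[120:260,140:360],(800,510),interpolation=cv2.INTER_CUBIC)
    cv2.imwrite(f"pics/{n}2.png",im)
# target grasp over well
print(d(s,[531.3,228.9,s["ee_pos"][2]]),s["qpos"])
E
```

```text
[ 563.73849958 -124.37316235  281.09851963] [-0.49386743 -0.35369612 -1.89412384] 15.351704288084814
[  47.1 -351.6   -0.5] [-1.35806519e+01  1.64911771e+01  8.26317699e+01 -3.82465862e-03
  8.06280682e+01  6.35382723e+01]
```

View pics/scene2.png

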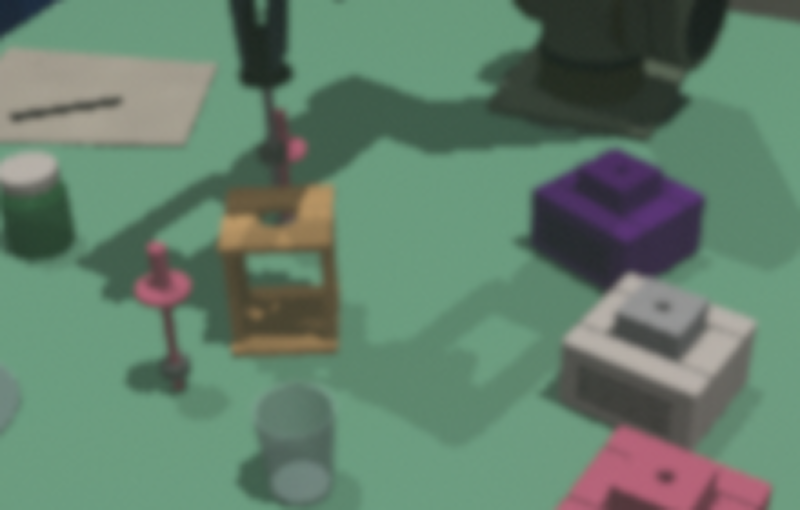

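View pics/wrist2.png

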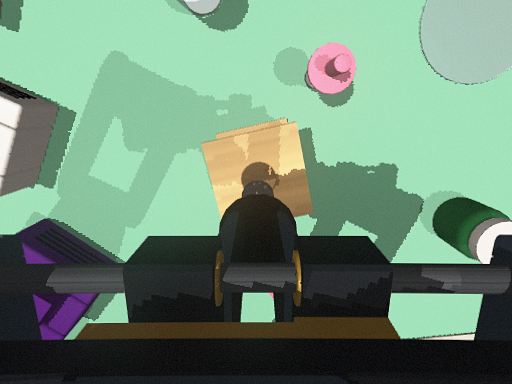

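Request:
{"name": "apply_moves", "arguments": {"plan": [{"jaw":1,"delta_pos":[4,-30,0],"spin":0},{"jaw":1,"delta_pos":[10,-75,0],"spin":0},{"jaw":1,"delta_pos":[16,-120,0],"spin":0},{"jaw":1,"delta_pos":[22,-165,0],"spin":0},{"jaw":1,"delta_pos":[28,-210,0],"spin":0},{"jaw":1,"delta_pos":[34,-255,0],"spin":0},{"jaw":1,"delta_pos":[40,-300,0],"spin":0},{"jaw":1,"delta_pos":[44,-330,0],"spin":0}]}}

```text
time_s: 6.55
ee_pos: [531.4, 209.1, 277.8]
ee_rot: [180.0, 0.1, 13.0]
force: [0.0, -0.3, -1.5]
gripper_width: 15.1
```

Request:
{"name": "apply_moves", "arguments": {"plan": [{"jaw":1,"delta_pos":[2,-15,0],"spin":0},{"jaw":1,"delta_pos":[3,-21,0],"spin":0},{"jaw":1,"delta_pos":[3,-21,0],"spin":0},{"jaw":1,"delta_pos":[3,-21,0],"spin":0},{"jaw":1,"delta_pos":[3,-21,0],"spin":0},{"jaw":1,"delta_pos":[3,-21,0],"spin":0},{"jaw":1,"delta_pos":[3,-21,0],"spin":0},{"jaw":1,"delta_pos":[3,-21,0],"spin":0}]}}

```text
time_s: 7.55
ee_pos: [529.6, 230.1, 277.8]
ee_rot: [180.0, 0.1, 13.0]
force: [0.3, 0.6, -1.4]
gripper_width: 15.0
```

```bash
python3 - <<'E'
from workcell import env,cams
from h import *
s=env.state();c=cams.calibration("wrist");p=s["ee_pos"];print(p,s["force"],s["qpos"])
im=cams.grab_frame("wrist")[:,:,::-1]
cv2.imwrite("pics/wrist3.png",cv2.resize(im[100:250,156:356],(800,600),interpolation=cv2.INTER_CUBIC))
cv2.imwrite("pics/wrist3f.png",im)
print("well",proj(c,[531.3,228.9,100]),"tip",proj(c,[p[0],p[1],p[2]-123.4]),"axis at100",proj(c,[p[0],p[1],100]))
n="scene"
cs=cams.calibration(n);im=cams.grab_frame(n)[:,:,::-1]
print("well",proj(cs,[531.3,228.9,100]),"tip",proj(cs,[p[0],p[1],p[2]-123.4]))
cv2.imwrite("pics/scene3.png",cv2.resize(im[130:250,260:400],(700,600),interpolation=cv2.INTER_CUBIC))
cv2.imwrite("pics/scene3f.png",im)
E
```

```text
[529.59756004 230.14663271 277.81335654] [ 0.34459177  0.63428957 -1.37689131] [ 2.23572232e+01  1.67734695e+01  8.26937170e+01 -1.76024357e-02
  8.06405407e+01  9.94033935e+01]
well [258.93712894 173.63319795] tip [257.55975141 186.84730961] axis at100 [257.52398782 174.82712455]
well [320.9607196  203.50376928] tip [323.00284171 189.01011211]
```

View pics/wrist3.png

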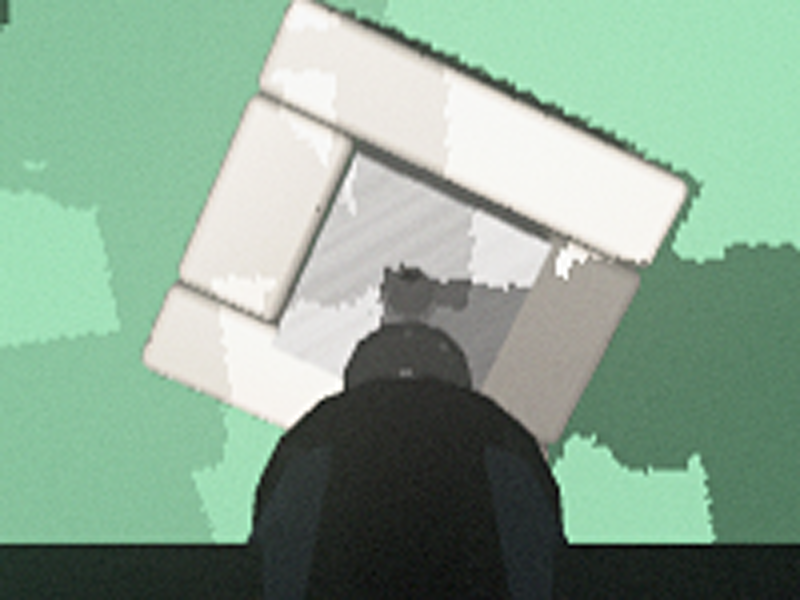

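View pics/scene3.png

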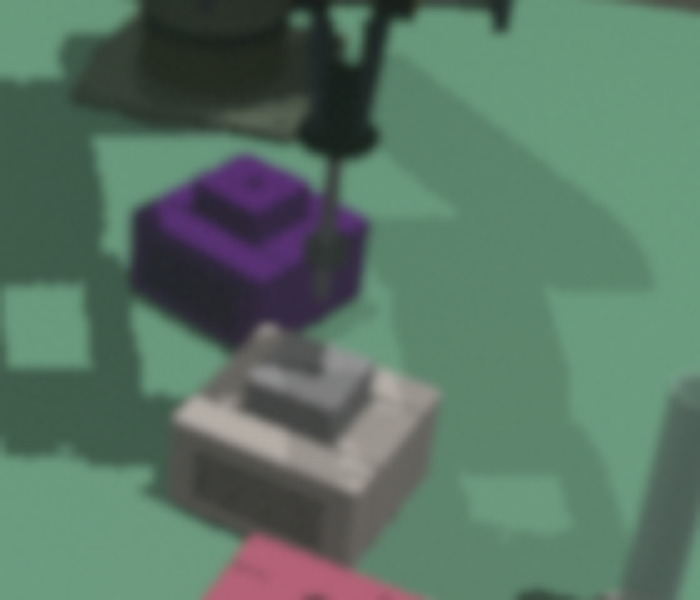

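```bash
python3 - <<'E'
from workcell import env,cams
from h import *
c=cams.calibration("wrist");im=cv2.imread("pics/wrist3f.png")
def cr(u,v): return back(c,(156+(u+.5)/4-.5,100+(v+.5)/4-.5),100)
A,B,D=cr(355,150),cr(552,243),cr(278,325)
print(A,B,D,np.linalg.norm(B-A),np.linalg.norm(D-A),"ctr",(B+D)/2,"dark",cr(405,290))
z=im[155:195,235:290];cv2.imwrite("pics/z3.png",cv2.convertScaleAbs(cv2.resize(z,(770,560),interpolation=cv2.INTER_CUBIC),alpha=1.6))
E
```

```text
[567.41734583 253.72044393 100.        ] [554.70443153 194.62900383 100.        ] [514.4443905  264.53287675 100.        ] 60.443498276016406 54.065170858829035 ctr [534.57441101 229.58094029 100.        ] dark [532.45172681 231.62692609 100.        ]
```

View pics/z3.png

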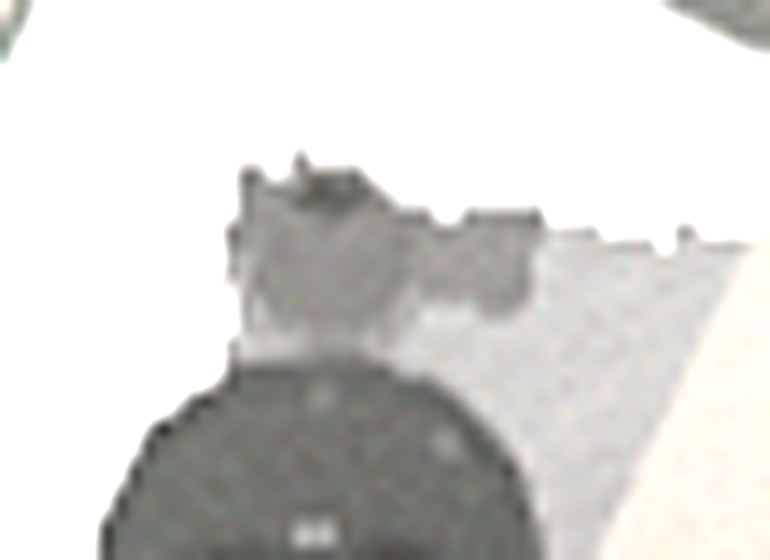

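Request:
{"name": "apply_moves", "arguments": {"plan": [{"jaw":1,"delta_pos":[2.2,0.6,10],"spin":0},{"jaw":1,"delta_pos":[2.2,0.6,20],"spin":0},{"jaw":1,"delta_pos":[2.2,0.6,30],"spin":0},{"jaw":1,"delta_pos":[2.2,0.6,38],"spin":0},{"jaw":1,"delta_pos":[2.2,0.6,44],"spin":0},{"jaw":1,"delta_pos":[2.2,0.6,46],"spin":0},{"jaw":1,"delta_pos":[2.2,0.6,46],"spin":0},{"jaw":1,"delta_pos":[2.2,0.6,46],"spin":0}]}}

```text
time_s: 8.65
ee_pos: [532.0, 230.2, 232.2]
ee_rot: [180.0, 0.1, 13.0]
force: [0.1, 0.7, -1.6]
gripper_width: 15.9
```

```bash
python3 - <<'E'
from workcell import env,cams
from h import *
s=env.state();p=s["ee_pos"];print(p,s["force"],d(s,[531.9,230,p[2]]))
cs=cams.calibration("scene");im=cams.grab_frame("scene")[:,:,::-1]
print("well",proj(cs,[531.9,230,100]),"tip",proj(cs,[p[0],p[1],p[2]-123.4]),"grip",proj(cs,[p[0],p[1],p[2]+13.6]))
cv2.imwrite("pics/scene4.png",cv2.resize(im[150:230,290:370],(600,600),interpolation=cv2.INTER_CUBIC))
E
```

```text
[532.01406569 230.1501401  232.17887973] [ 0.12596741  0.71733418 -1.56407006] [-0.1  0.1  0. ]
well [321.25258104 203.69242129] tip [321.52754467 201.47181528] grip [325.49166777 163.54948899]
```

View pics/scene4.png

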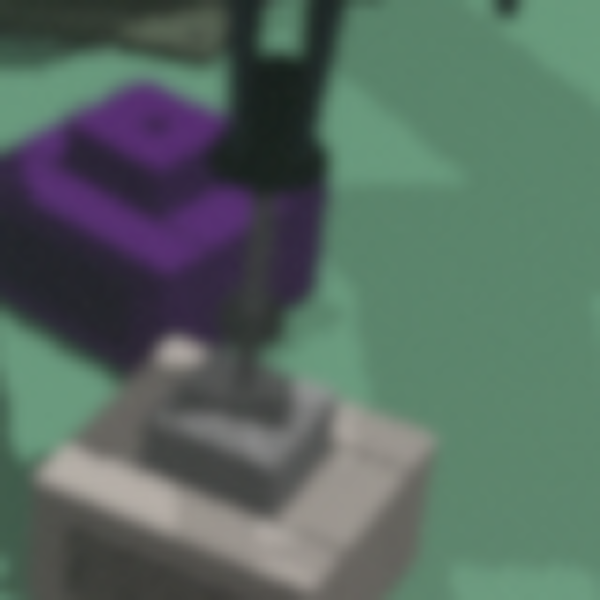

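The probe's tip is just above the core centre, near scene px (322,202). I'm entering slowly.

Request:
{"name": "apply_moves", "arguments": {"plan": [{"jaw":1,"delta_pos":[0,0,3],"spin":0},{"jaw":1,"delta_pos":[0,0,6],"spin":0},{"jaw":1,"delta_pos":[0,0,9],"spin":0},{"jaw":1,"delta_pos":[0,0,11],"spin":0},{"jaw":1,"delta_pos":[0,0,13],"spin":0},{"jaw":1,"delta_pos":[0,0,15],"spin":0},{"jaw":1,"delta_pos":[0,0,17],"spin":0},{"jaw":1,"delta_pos":[0,0,18],"spin":0}]}}

```text
time_s: 9.7
ee_pos: [531.9, 230.1, 214.0]
ee_rot: [180.0, 0.1, 13.0]
force: [0.6, -0.7, -1.1]
gripper_width: 15.6
```

Request:
{"name": "apply_moves", "arguments": {"plan": [{"jaw":1,"delta_pos":[0,0,3],"spin":0},{"jaw":1,"delta_pos":[0,0,6],"spin":0},{"jaw":1,"delta_pos":[0,0,9],"spin":0},{"jaw":1,"delta_pos":[0,0,12],"spin":0},{"jaw":1,"delta_pos":[0,0,15],"spin":0},{"jaw":1,"delta_pos":[0,0,18],"spin":0},{"jaw":1,"delta_pos":[0,0,21],"spin":0},{"jaw":1,"delta_pos":[0,0,23],"spin":0}]}}

```text
time_s: 10.7
ee_pos: [532.1, 230.2, 191.8]
ee_rot: [180.0, 0.0, 13.0]
force: [-0.2, -0.3, 4.1]
gripper_width: 15.5
```

The tip is about 32 mm deep and the collar has started dragging (+5.5 N). I'll lower the grip so that slipping limits the push, then probe in small steps.

Request:
{"name": "apply_moves", "arguments": {"plan": [{"jaw":1,"delta_pos":[0,0,1],"spin":0},{"jaw":1,"delta_pos":[0,0,2],"spin":0},{"jaw":1,"delta_pos":[0,0,3],"spin":0},{"jaw":1,"delta_pos":[0,0,4],"spin":0},{"jaw":1,"delta_pos":[0,0,5],"spin":0},{"jaw":1,"delta_pos":[0,0,6],"spin":0},{"jaw":1,"delta_pos":[0,0,6.5],"spin":0},{"jaw":1,"delta_pos":[0,0,6.5],"spin":0}], "squeeze": 11}}

```text
time_s: 11.7
ee_pos: [532.1, 230.2, 185.1]
ee_rot: [180.0, 0.0, 13.0]
force: [-1.4, 1.0, 3.0]
gripper_width: 15.7
```

Request:
{"name": "apply_moves", "arguments": {"plan": [{"jaw":1,"delta_pos":[0,0,0.4],"spin":0},{"jaw":1,"delta_pos":[0,0,0.8],"spin":0},{"jaw":1,"delta_pos":[0,0,1.2],"spin":0},{"jaw":1,"delta_pos":[0,0,1.6],"spin":0},{"jaw":1,"delta_pos":[0,0,2.0],"spin":0},{"jaw":1,"delta_pos":[0,0,2.2],"spin":0},{"jaw":1,"delta_pos":[0,0,2.2],"spin":0},{"jaw":1,"delta_pos":[0,0,2.2],"spin":0}]}}

```text
time_s: 12.7
ee_pos: [532.1, 230.2, 182.9]
ee_rot: [180.0, 0.0, 13.0]
force: [-0.9, -1.1, 3.7]
gripper_width: 15.6
```

Request:
{"name": "apply_moves", "arguments": {"plan": [{"jaw":1,"delta_pos":[0,0,0.4],"spin":0},{"jaw":1,"delta_pos":[0,0,0.8],"spin":0},{"jaw":1,"delta_pos":[0,0,1.2],"spin":0},{"jaw":1,"delta_pos":[0,0,1.6],"spin":0},{"jaw":1,"delta_pos":[0,0,2.0],"spin":0},{"jaw":1,"delta_pos":[0,0,2.2],"spin":0},{"jaw":1,"delta_pos":[0,0,2.2],"spin":0},{"jaw":1,"delta_pos":[0,0,2.2],"spin":0}]}}

```text
time_s: 13.7
ee_pos: [532.1, 230.2, 180.6]
ee_rot: [180.0, 0.0, 13.0]
force: [-0.9, 0.3, 3.4]
gripper_width: 15.7
```

```bash
python3 - <<'E'
from workcell import env,cams
from h import *
s=env.state();p=s["ee_pos"];print(s["time_s"],p,s["force"],s["effort"])
cs=cams.calibration("scene");im=cams.grab_frame("scene")[:,:,::-1]
print("grip",proj(cs,[p[0],p[1],p[2]+13.6]),"guard",proj(cs,[p[0],p[1],p[2]-13.4]))
cv2.imwrite("pics/scene5.png",cv2.resize(im[150:230,290:370],(600,600),interpolation=cv2.INTER_CUBIC))
E
```

```text
13.7 [532.05340006 230.19015027 180.60710175] [-0.94345056  0.28310105  3.4256217 ] [-1.00724751e-01 -4.01867044e+01 -2.17992783e+01 -3.18902568e-02
 -4.29362096e-01  9.45593274e-05]
grip [323.95150287 178.47365999] guard [323.16825732 185.96615561]
```

View pics/scene5.png

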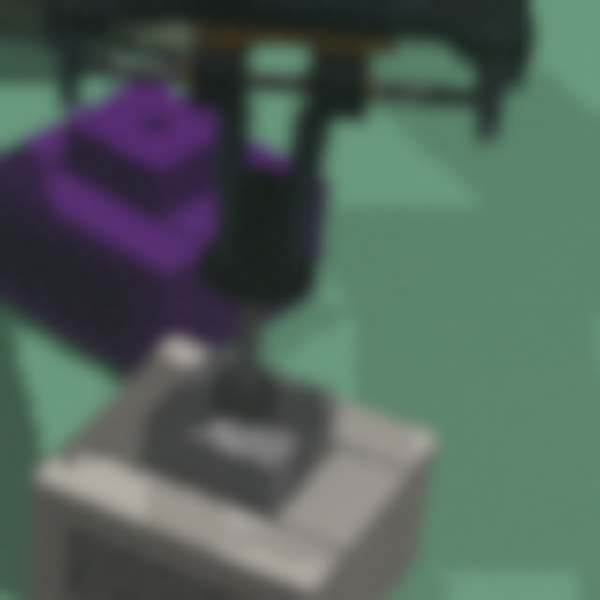

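Request:
{"name": "apply_moves", "arguments": {"plan": [{"jaw":1,"delta_pos":[0,0,0.4],"spin":0},{"jaw":1,"delta_pos":[0,0,0.8],"spin":0},{"jaw":1,"delta_pos":[0,0,1.2],"spin":0},{"jaw":1,"delta_pos":[0,0,1.6],"spin":0},{"jaw":1,"delta_pos":[0,0,2.0],"spin":0},{"jaw":1,"delta_pos":[0,0,2.3],"spin":0},{"jaw":1,"delta_pos":[0,0,2.5],"spin":0},{"jaw":1,"delta_pos":[0,0,2.5],"spin":0}]}}

```text
time_s: 14.75
ee_pos: [532.0, 230.2, 178.1]
ee_rot: [180.0, 0.0, 13.0]
force: [-1.4, 0.4, 3.2]
gripper_width: 15.5
```

Request:
{"name": "apply_moves", "arguments": {"plan": [{"jaw":1,"delta_pos":[0,0,0.4],"spin":0},{"jaw":1,"delta_pos":[0,0,0.8],"spin":0},{"jaw":1,"delta_pos":[0,0,1.2],"spin":0},{"jaw":1,"delta_pos":[0,0,1.4],"spin":0},{"jaw":1,"delta_pos":[0,0,1.6],"spin":0},{"jaw":1,"delta_pos":[0,0,1.6],"spin":0},{"jaw":1,"delta_pos":[0,0,1.6],"spin":0},{"jaw":1,"delta_pos":[0,0,1.6],"spin":0}]}}

```text
time_s: 15.75
ee_pos: [532.0, 230.2, 176.4]
ee_rot: [180.0, 0.0, 13.0]
force: [-1.2, -0.7, 4.8]
gripper_width: 16.0
```

Request:
{"name": "apply_moves", "arguments": {"plan": [{"jaw":1,"delta_pos":[0,0,0.3],"spin":0},{"jaw":1,"delta_pos":[0,0,0.6],"spin":0},{"jaw":1,"delta_pos":[0,0,0.9],"spin":0},{"jaw":1,"delta_pos":[0,0,1.2],"spin":0},{"jaw":1,"delta_pos":[0,0,1.2],"spin":0},{"jaw":1,"delta_pos":[0,0,1.2],"spin":0},{"jaw":1,"delta_pos":[0,0,1.2],"spin":0},{"jaw":1,"delta_pos":[0,0,1.2],"spin":0}]}}

```text
time_s: 16.75
ee_pos: [532.0, 230.1, 175.2]
ee_rot: [180.0, 0.0, 13.0]
force: [-1.1, 0.5, 2.9]
gripper_width: 15.5
```

Request:
{"name": "apply_moves", "arguments": {"plan": [{"jaw":1,"delta_pos":[0,0,0.4],"spin":0},{"jaw":1,"delta_pos":[0,0,0.8],"spin":0},{"jaw":1,"delta_pos":[0,0,1.2],"spin":0},{"jaw":1,"delta_pos":[0,0,1.6],"spin":0},{"jaw":1,"delta_pos":[0,0,2.0],"spin":0},{"jaw":1,"delta_pos":[0,0,2.3],"spin":0},{"jaw":1,"delta_pos":[0,0,2.5],"spin":0},{"jaw":1,"delta_pos":[0,0,2.5],"spin":0}]}}

```text
time_s: 17.75
ee_pos: [532.0, 230.2, 172.6]
ee_rot: [180.0, 0.0, 13.0]
force: [-1.0, 0.1, 3.9]
gripper_width: 15.6
```

```bash
python3 - <<'E'
from workcell import env,cams
from h import *
s=env.state();p=s["ee_pos"];print(s["time_s"],p,s["force"])
cs=cams.calibration("scene");im=cams.grab_frame("scene")[:,:,::-1]
print("guard",proj(cs,[p[0],p[1],p[2]-7.4]))
cv2.imwrite("pics/scene6.png",cv2.resize(im[150:230,290:370],(600,600),interpolation=cv2.INTER_CUBIC))
for _ in range(3): print(env.state()["force"])
E
```

```text
17.75 [531.98574365 230.16849685 172.63591961] [-1.03125199  0.14973832  3.93145645]
guard [323.11070946 186.49161737]
[-1.53687259 -0.28644108  3.74264331]
[-1.53687259 -0.28644108  3.74264331]
[-1.53687259 -0.28644108  3.74264331]
```

View pics/scene6.png

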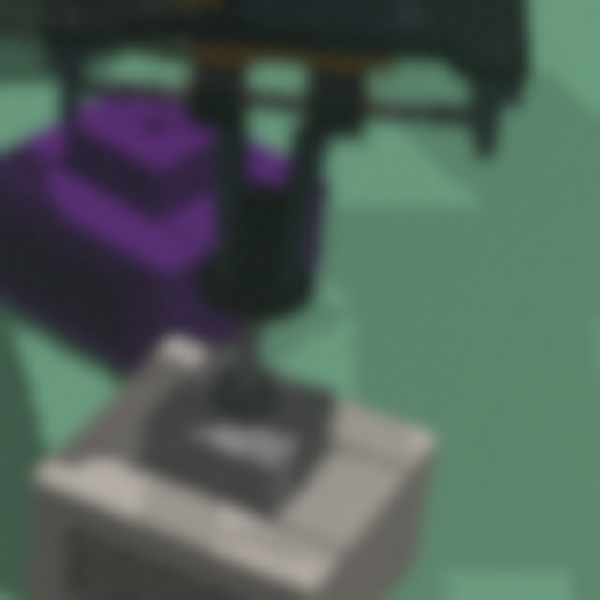

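```bash
python3 - <<'E'
import cv2,numpy as np
a=cv2.imread("pics/scene5.png",0).astype(np.float32);b=cv2.imread("pics/scene6.png",0).astype(np.float32)
def sh(y0,y1,x0,x1):
    t=a[y0:y1,x0:x1]; r=cv2.matchTemplate(b[y0-10:y1+45,x0:x1],t,cv2.TM_CCOEFF_NORMED)
    return np.argmax(r)-10,r.max()
print("gripper",sh(20,120,330,520),sh(20,120,180,240)); print("guard",sh(265,320,200,235),sh(265,320,275,320),sh(275,330,215,310))
E
```

```text
gripper (np.int64(18), np.float32(0.98746586)) (np.int64(29), np.float32(0.8587006))
guard (np.int64(14), np.float32(0.9563814)) (np.int64(8), np.float32(0.99674386)) (np.int64(7), np.float32(0.9901088))
```

```bash
python3 - <<'E'
from workcell import env,cams
from h import *
im=cams.grab_frame("wrist")[:,:,::-1];cv2.imwrite("pics/wrist6f.png",im)
a=cv2.imread("pics/wrist3f.png")
cv2.imwrite("pics/cmp6.png",np.hstack([cv2.resize(x[150:300,196:321],(400,480),interpolation=cv2.INTER_CUBIC) for x in (a,im)]))
E
```

```text
(no output)
```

View pics/cmp6.png

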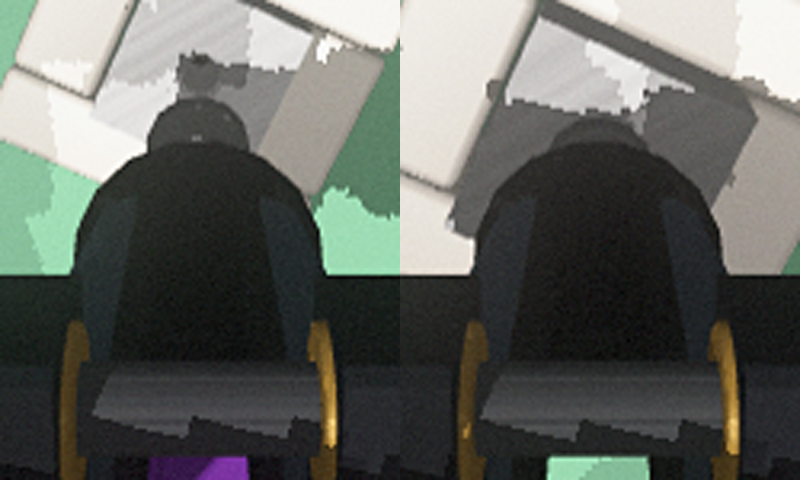

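The guard sits at the same place in the wrist view (edge row about 141), so the probe isn't slipping in the grip. I'm continuing.

Request:
{"name": "apply_moves", "arguments": {"plan": [{"jaw":1,"delta_pos":[0,0,0.4],"spin":0},{"jaw":1,"delta_pos":[0,0,0.8],"spin":0},{"jaw":1,"delta_pos":[0,0,1.2],"spin":0},{"jaw":1,"delta_pos":[0,0,1.6],"spin":0},{"jaw":1,"delta_pos":[0,0,2.0],"spin":0},{"jaw":1,"delta_pos":[0,0,2.2],"spin":0},{"jaw":1,"delta_pos":[0,0,2.2],"spin":0},{"jaw":1,"delta_pos":[0,0,2.2],"spin":0}]}}

```text
time_s: 18.85
ee_pos: [532.0, 230.2, 170.4]
ee_rot: [180.0, 0.0, 13.0]
force: [-0.3, -0.6, 3.9]
gripper_width: 15.8
```

Request:
{"name": "apply_moves", "arguments": {"plan": [{"jaw":1,"delta_pos":[0,0,0.4],"spin":0},{"jaw":1,"delta_pos":[0,0,0.8],"spin":0},{"jaw":1,"delta_pos":[0,0,1.2],"spin":0},{"jaw":1,"delta_pos":[0,0,1.6],"spin":0},{"jaw":1,"delta_pos":[0,0,2.0],"spin":0},{"jaw":1,"delta_pos":[0,0,2.2],"spin":0},{"jaw":1,"delta_pos":[0,0,2.2],"spin":0},{"jaw":1,"delta_pos":[0,0,2.2],"spin":0}]}}

```text
time_s: 19.85
ee_pos: [532.0, 230.2, 168.5]
ee_rot: [180.0, 0.0, 13.0]
force: [-0.9, -0.6, 5.8]
gripper_width: 16.1
```

```bash
python3 - <<'E'
from workcell import env,cams
from h import *
for _ in range(5):
    s=env.state();print(s["ee_pos"].round(2),s["force"].round(2),s["effort"][1:3].round(2),round(s["gripper_width"],2)); im=cams.grab_frame("wrist")
cv2.imwrite("pics/wrist7f.png",im[:,:,::-1])
a=cv2.imread("pics/wrist3f.png")
cv2.imwrite("pics/cmp7.png",np.hstack([cv2.resize(x[150:300,196:321],(400,480),interpolation=cv2.INTER_CUBIC) for x in (a,im[:,:,::-1])]))
E
```

```text
[532.04 230.18 168.51] [-0.94 -0.57  5.81] [-39.33 -21.09] 16.12
[532.05 230.16 168.48] [-1.11  0.18  4.55] [-39.33 -21.09] 15.39
[532.02 230.17 168.48] [-1.18 -0.62  4.84] [-39.33 -21.09] 15.65
[532.01 230.18 168.49] [-1.32 -0.32  4.66] [-39.33 -21.08] 15.81
[532.03 230.18 168.48] [-0.44 -0.39  5.18] [-39.33 -21.09] 15.88
```

View pics/cmp7.png

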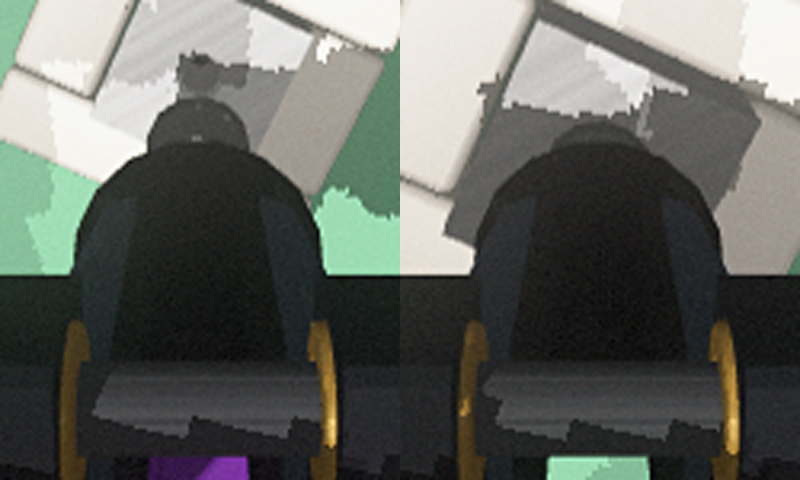

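Request:
{"name": "apply_moves", "arguments": {"plan": [{"jaw":1,"delta_pos":[0,0,0.2],"spin":0},{"jaw":1,"delta_pos":[0,0,0.4],"spin":0},{"jaw":1,"delta_pos":[0,0,0.6],"spin":0},{"jaw":1,"delta_pos":[0,0,0.8],"spin":0},{"jaw":1,"delta_pos":[0,0,0.8],"spin":0},{"jaw":1,"delta_pos":[0,0,0.8],"spin":0},{"jaw":1,"delta_pos":[0,0,0.8],"spin":0},{"jaw":1,"delta_pos":[0,0,0.8],"spin":0}]}}

```text
time_s: 21.1
ee_pos: [532.1, 230.2, 168.3]
ee_rot: [180.0, -0.0, 13.0]
force: [-1.5, -0.8, 6.1]
gripper_width: 15.7
```

```bash
python3 - <<'E'
from workcell import env,cams
for _ in range(4):
    s=env.state();print(s["time_s"],s["ee_pos"].round(2),s["force"].round(2),s["effort"][1:3].round(2)); im=cams.grab_frame("wrist")
E
```

```text
21.1 [532.12 230.19 168.35] [-1.47 -0.79  6.13] [-38.3  -20.71]
21.15 [532.1  230.19 168.32] [-2.39 -0.6   6.17] [-38.3  -20.71]
21.2 [532.1  230.19 168.32] [-0.89 -0.72  6.86] [-38.3  -20.71]
21.25 [532.1  230.18 168.31] [-2.   -0.86  6.61] [-38.3  -20.71]
```

Request:
{"name": "apply_moves", "arguments": {"plan": [{"jaw":1,"delta_pos":[0,0,0.6],"spin":0},{"jaw":1,"delta_pos":[0,0,0.9],"spin":0},{"jaw":1,"delta_pos":[0,0,1.2],"spin":0},{"jaw":1,"delta_pos":[0,0,1.5],"spin":0},{"jaw":1,"delta_pos":[0,0,1.7],"spin":0},{"jaw":1,"delta_pos":[0,0,1.7],"spin":0},{"jaw":1,"delta_pos":[0,0,1.7],"spin":0},{"jaw":1,"delta_pos":[0,0,1.7],"spin":0}]}}

```text
time_s: 22.3
ee_pos: [532.4, 230.3, 168.0]
ee_rot: [180.0, -0.1, 13.0]
force: [-2.5, 0.2, 10.5]
gripper_width: 15.9
```

```bash
python3 - <<'E'
from workcell import env,cams
for _ in range(3):
    s=env.state();print(s["time_s"],s["ee_pos"].round(2),s["force"].round(2),s["effort"][1:3].round(2)); im=cams.grab_frame("wrist")
E
```

```text
22.3 [532.42 230.3  168.01] [-2.48  0.18 10.47] [-36.47 -19.86]
22.35 [532.4 230.3 168. ] [-2.19 -1.29 11.06] [-36.47 -19.86]
22.4 [532.41 230.32 168.01] [-3.06  0.18 11.04] [-36.47 -19.86]
```

Stiffness is now about 15 N/mm, matching the rubber, with roughly 7 N on the bottom at about 55 mm depth. I'm relaxing the push and then releasing.

Request:
{"name": "apply_moves", "arguments": {"plan": [{"jaw":1,"delta_pos":[0,0,0.2],"spin":0},{"jaw":1,"delta_pos":[0,0,0.2],"spin":0},{"jaw":0.8,"delta_pos":[0,0,0.2],"spin":0},{"jaw":0.7,"delta_pos":[0,0,0.2],"spin":0},{"jaw":0.5,"delta_pos":[0,0,0.2],"spin":0},{"jaw":0.4,"delta_pos":[0,0,0.2],"spin":0},{"jaw":0.4,"delta_pos":[0,0,0.2],"spin":0},{"jaw":0.4,"delta_pos":[0,0,0.2],"spin":0}]}}

```text
time_s: 23.45
ee_pos: [532.4, 230.3, 167.8]
ee_rot: [180.0, -0.1, 13.0]
force: [-0.4, -0.3, -0.0]
gripper_width: 54.5
```

```bash
python3 - <<'E'
from workcell import env,cams
from h import *
s=env.state();print(s["time_s"],s["ee_pos"].round(2),s["force"].round(2),s["gripper_width"]); im=cams.grab_frame("wrist")[:,:,::-1]
cv2.imwrite("pics/wrist8.png",cv2.resize(im,(800,600)))
E
```

```text
23.45 [532.42 230.32 167.81] [-0.35 -0.27 -0.03] 54.51690664500615
```

View pics/wrist8.png

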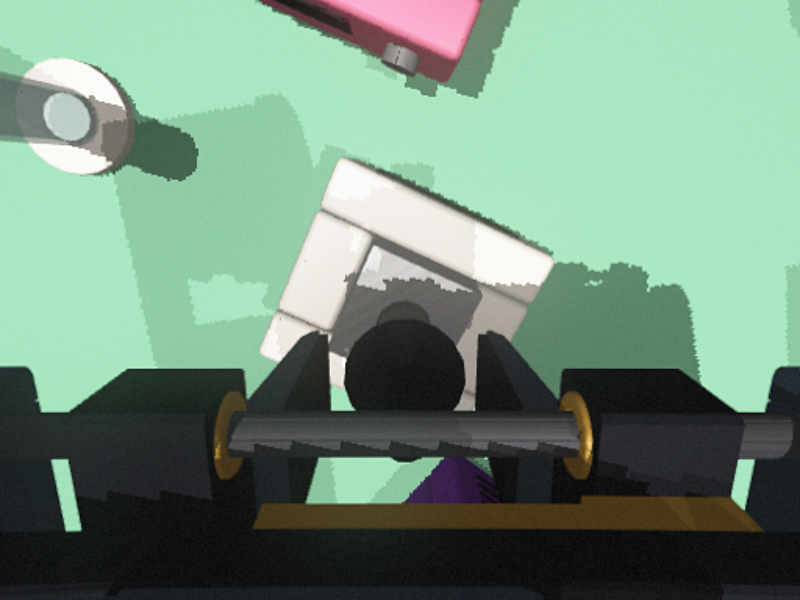

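The fingers are open (54 mm) and the guard stands centred between them at (405,370). I'm retreating upward.

Request:
{"name": "apply_moves", "arguments": {"plan": [{"jaw":0.4,"delta_pos":[0,0,-5],"spin":0},{"jaw":0.4,"delta_pos":[0,0,-15],"spin":0},{"jaw":0.4,"delta_pos":[0,0,-30],"spin":0},{"jaw":0.4,"delta_pos":[0,0,-50],"spin":0},{"jaw":0.4,"delta_pos":[0,0,-80],"spin":0},{"jaw":0.4,"delta_pos":[0,0,-110],"spin":0},{"jaw":0.4,"delta_pos":[0,0,-120],"spin":0},{"jaw":0.4,"delta_pos":[0,0,-120],"spin":0}]}}

```text
time_s: 24.5
ee_pos: [532.3, 230.3, 288.4]
ee_rot: [-180.0, -0.2, 13.0]
force: [-0.1, -0.4, -0.0]
gripper_width: 54.7
```

```bash
python3 - <<'E'
from workcell import env,cams
from h import *
s=env.state();print(s["time_s"],s["ee_pos"].round(2))
cw=cams.calibration("wrist");im=cams.grab_frame("wrist")[:,:,::-1]
cs=cams.calibration("scene");im2=cams.grab_frame("scene")[:,:,::-1]
for z in (45+110+6,): print("guard w",proj(cw,[532,230.2,z]),"s",proj(cs,[532,230.2,z]),"grip s",proj(cs,[532,230.2,z+21]),"collar",proj(cs,[532,230.2,106]))
cv2.imwrite("pics/fin.png",np.hstack([cv2.resize(im[100:250,181:331],(400,400),interpolation=cv2.INTER_CUBIC),cv2.resize(im2[155:235,285:365],(400,400),interpolation=cv2.INTER_CUBIC)]))
E
```

```text
24.5 [532.32 230.32 288.43]
guard w [257.70412167 186.75611217] s [322.99869285 187.65045613] grip s [323.60292009 181.87870442] collar [321.4688829  202.18801344]
```

View pics/fin.png

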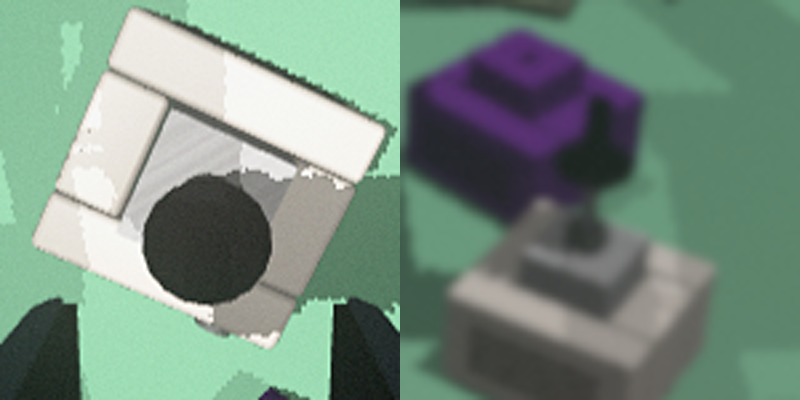

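```bash
python3 - <<'E'
from workcell import env
print(env.job_done()); print(env.state()["time_s"])
E
```

```text
the job is handed in; nothing more can be done
None
the job is handed in; nothing more can be done
```

The probe is in the white heating block's well, pushed down to the bottom and released, and I handed the job in at about 24.6 s. No verdict is reported back.

- **Bottom contact:** The collar slid with a drag of about 5 N. At about 55 mm depth the resistance rose at roughly 15 N/mm, which matches the rubber. I stopped with an estimated 7 N on the bottom, well under 25 N.
- **Final pictures:** The probe stands upright with its collar on the block, and the gripper is clear above it. The guard's height in the scene view matches a tip about 55 mm deep.
- **Disagreement:** In the last wrist picture the guard was about 2.5 px (about 2 mm) from where I predicted. That fits a slight lean within the well's clearance, at most about 0.055 rad.
- **Not measured directly:** I could not measure the contact force after release. I infer it from the push onto the rubber before letting go.
- **Glassware:** I never moved near the glassware. I took no separate measurement of it at the end.

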